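# Close the two-tier bath caddy over the pumice stone

## Task

Put the pumice stone away inside the round blue box, then lift the blue tray by its white handle and stack it gently on the box with the notch in its rim over the box's orange key, so that it sits fully home and level. Do not drop or force the tray, let go of everything, and leave the lota, the mug and the comb standing where they are.

Things in the scene. Friction and masses are not known exactly. Their poses are not given: they have to be found in the camera images.
- caddy: lower tier: round open box, translucent blue plastic, fixed on the brick shelf; place and yaw differ each time. Outer diameter 140 mm, bore 124 mm, floor 6 mm thick, flat rim 50 mm above the shelf. Origin: centre of its underside, on the shelf top, which is 100 mm above the work surface (world z 0.100). z up; x points from the axis to the key.
- caddy_key (a point): orange key on the box's rim at its +x side: 14 mm wide (along y), 64 to 73 mm out from the box's axis, rising 13 mm above the rim with a round top (radius 7 mm). Point: at rim height (50 mm above the box's origin), 66 mm out from the axis along x.
- tray_grip (a point): blue tray 140 mm across, 0.15 to 0.31 kg, loose on the shelf, white arch handle over its middle. Point: centre of the handle bar, on the tray's axis, 44 mm above the tray's underside. Bar 72 mm long (x), 16 wide (y), 20 high (z), on two end legs, open beneath. z up; x points from the axis to the notch (orange band at that end); starts within 1.1 rad of world x. Home: 89 mm above the box's origin.
- tray_notch (a point): notch, orange-edged, through the tray's rim at its +x side: 20 mm wide, open outward. Tray rim 12 mm wide, 5 to 17 mm above the tray's underside; below it a round foot 119 mm across, 5 mm deep, drops into the box's bore. Point: mid-notch at the rim's lower face, 66 mm out from the axis along x. Stacked home it coincides with caddy_key.
- pumice_center (a point): grey pumice stone, a loose block 80 mm (x) by 45 mm (y) by 34 mm (z), about 0.05 to 0.1 kg, lying flat on the shelf. This point: its centre, 17 mm above its underside.
- lota: bystander: round steel water pot (lota), 100 mm across, 98 mm high, standing on the far side of the shelf. Origin: centre of its underside.
- mug: bystander: red plastic mug, 84 mm across, 95 mm high, handle at its +y, standing on the far side of the shelf. Origin: centre of its underside.
- comb: bystander: wooden comb, 34 mm (x) by 150 mm (y) by 7 mm, lying flat near the robot-side edge of the shelf. Origin: centre of its underside.
There are look-alikes about, which are no part of the job. What is shaped like the part that bears pumice_center but black is not meant. What is shaped like the part that bears tray_grip but yellow is not meant.

How it is judged (in metres and radians):
On the way, in this order (a step that is already met when the one before it is completed fails the run):
1. the pumice stone lies released inside the blue box (z of pumice_center in the frame of caddy between 0.015 and 0.035 m and horizontal distance between pumice_center and caddy below 0.035 m and contact force between the fingers and pumice below 0.1 N), for 0.2 s.
2. the tray sits home on the box with its notch over the key (distance between tray_notch and caddy_key below 0.006 m and z of tray_grip in the frame of caddy below 0.0915 m and horizontal distance between tray_grip and caddy below 0.005 m and angle between tray_grip's own z axis and vertical below 0.04 rad), for 0.2 s.
At the end, for the whole second after the job is handed in: Stone rests inside the box (centre within 35 mm of its axis, 15 to 35 mm above its underside). Tray rests on the box, notch over key: their points within 6 mm, axes within 5 mm, handle centre under 91.5 mm above the box's origin, tilt under 0.04 rad. Both at rest (all of step 2 and z of pumice_center in the frame of caddy between 0.015 and 0.035 m and horizontal distance between pumice_center and caddy below 0.035 m and linear speed of each of tray, pumice below 0.02 m/s); the robot touches nothing.
It fails at once if the lota is moved more than 30 mm or tipped (distance of lota from where it was at the start of the episode above 0.03 m or angle between lota's own z axis and vertical above 0.35 rad).
It fails at once if the mug is moved more than 30 mm or tipped (distance of mug from where it was at the start of the episode above 0.03 m or angle between mug's own z axis and vertical above 0.35 rad).
It fails at once if the comb is moved more than 30 mm (distance of comb from where it was at the start of the episode above 0.03 m).
It fails at once if the tray is dropped onto the box (faster than 0.4 m/s just above its seat) (horizontal distance between tray_grip and caddy below 0.04 m and z of tray_grip in the frame of caddy below 0.13 m and linear speed of tray above 0.4 m/s).
It fails at once if the tray is forced onto the box (more than 50 N between them) (contact force between tray and caddy above 50 N).
It also fails if it takes over 64 s, if anything falls off the work surface, if the arm or the gripper's body presses on something with over 40 N, if the wrist force passes 120 N, or if a joint passes its speed limit or range.

## Robot

A 6-joint arm with a two-finger parallel gripper is mounted at the origin on the work surface. World frame = base frame: x ahead of the robot, y to its left, z up, the work surface at z = 0. Lengths are in mm, angles in rad, forces in N, time in s.
With the tool pointing down it reaches from about 350 to 775 mm from the base axis. Payload 7.3 kg.
Tool frame: the origin (TCP) lies between the finger pads; the fingertips stand bot.tips_ahead ahead of it and the grasp point (between the pads) lies 6 mm ahead of it (bot.tips_ahead is the distance from the TCP to the fingertips, in mm); z points along the fingers, y is the line along which they close (so a half turn about z gives the same grasp; the last joint's range is limited). The gripper opens to 92 mm and grips with 3 to 60 N. Pads are 19 mm wide; open, the fingers measure 130 mm over their backs; the gripper's body (75 mm by 190 mm) begins 47 mm behind the grasp point.
Start: joints at [-1.321, 0.342, 1.524, -0, 1.275, -0.146], TCP at [202.435, -484.42, 251.741] pointing down, gripper open.
Joint ranges: [-2.53, 2.53], [-0.77, 2.02], [0.04, 2.7], [-1, 4.14], [0.28, 2.66], [-3.11, 3.11]. Speed limits (rad/s): [2.57, 2.57, 3.14, 3.14, 3.14, 3.14].

## Interface

Orientations are given as [roll, pitch, yaw] about the fixed x, y, z axes, in that order (R = Rz(yaw) Ry(pitch) Rx(roll)).
In Python, from plant import bot gives the robot as it stands. The module is installed in compiled form; this text tells all that it offers.
- The arm moves only by the tool step_arm, never from a script. Its argument "targets" is one flat list of numbers, 7 for each row, row after row: the opening, from 0 (shut) to 1 (fully open), then the shift along the tool's x, y, z each as a share of 100 mm, from -1 to 1, then the turn, a rotation vector about the tool's x, y, z each as a share of pi/4 rad, from -1 to 1. A call has 1 to 20 rows; each row is the pose to reach, as a shift and turn from the pose commanded when the call began, along the tool's axes at that moment; what a row does not reach only later rows make up. A row lasts 1/8 s, in which the tool goes at most 62.5 mm and 10.7 degrees, less where a joint would pass 70% of its speed; a pose out of reach is approached as far as the arm can. A call with a number of a shift or a turn outside -1 to 1 is refused whole. A call with a gripper value outside its range is refused whole. The fingers move at their own pace and stop on an object; the grip force is fixed at half the most. Time passes only in rows, so rows that repeat a pose let the fingers close. It gives the time, the measured TCP pose, the force, the opening and the grip force at its end, in the units of the state.
- bot.get_obs(): the state, without advancing time (a new reading comes with each control period).
- bot.capture(name): name is "side" or "top"; returns (picture, depth): 420x560x3 uint8, blue, green, red; 420x560 float32, mm along the optical axis (not along the pixel's ray), 0 where there is no reading.
- bot.camera_info(name): a dict with "fx", "fy", "cx", "cy" (pixels), "camera_from_world" (4x4, takes a point from world to camera coordinates). Camera axes: x right, y down, z forward; pixel columns grow to the right and rows downward; lengths in mm; the calibration is good to about 2 mm. A picture is of the moment at which its call begins. camera_info takes no time and is no camera call.
- bot.close_job(): hands the job in; it is judged then, once.
The state is a dict: "time": time; "joint_positions": joint angles; "dq": joint speeds; "tau": joint torques, N m; "tool_pos": TCP position; "tcp_rot": TCP orientation; "contact_force": force on the tool from outside, world axes, zero at the start; "moment": the same for the moment, N m; "grip_width": finger opening in mm; "finger_force": force on a finger pad.
Only numpy, scipy, OpenCV 4.12 (cv2) and the standard library are available. Lean on these libraries where they do the work, as an engineer would, in place of code of your own. Each camera call takes 0.05 s, during which the arm holds its last target. There are 200 camera calls.

## Working session

There is one attempt and no reset: what is moved stays moved. The work goes in short steps, Python scripts to look and compute and a tool call to move; the robot and the scene stay as the last step left them, time stands still between calls to the robot, and variables do not carry over. Pictures are saved under pics/ and viewed, at most 10 in all, crops included, and the job is handed in when it is done.

Besides the shell and the picture viewer there is one more tool, called after "Emit:" as name(argument=value, ...), one argument or row to a line, values as JSON. step_arm: Moves the arm, as the interface text tells. Shift numbers are shares of 100 mm and turn numbers shares of pi/4 rad, none past 1 either way. Its arguments: {"type":"object","properties":{"targets":{"type":"array"}},"required":["targets"]}

```bash
mkdir -p pics
cat > h.py <<'E'
import numpy as np, cv2
from plant import bot
def cap(name,tag):
    im,d=bot.capture(name); cv2.imwrite(f'pics/{tag}.png',im); np.save(f'pics/{tag}.npy',d); return im,d
def w(name,u,v,z):
    "world point on ray (u,v) at height z"
    i=bot.camera_info(name);T=np.linalg.inv(i['camera_from_world'])
    r=T[:3,:3]@np.array([(u-i['cx'])/i['fx'],(v-i['cy'])/i['fy'],1]);o=T[:3,3]
    return o+r*(z-o[2])/r[2]
def cloud(name,d):
    i=bot.camera_info(name);T=np.linalg.inv(i['camera_from_world'])
    v,u=np.mgrid[:d.shape[0],:d.shape[1]]
    p=np.stack([(u-i['cx'])/i['fx']*d,(v-i['cy'])/i['fy']*d,d],-1)
    return p@T[:3,:3].T+T[:3,3]
E
python3 - <<'E'
from h import *
for n in('top','side'):
    im,d=cap(n,n+'0'); i=bot.camera_info(n); T=np.linalg.inv(i['camera_from_world']); print(n,i['fx'],T.round(2).tolist())
print(bot.get_obs(),bot.tips_ahead)
E
```

```text
top 399.32074526775034 [[0.01, -0.99, 0.11, 438.92], [-1.0, -0.01, 0.0, 5.12], [-0.0, -0.11, -0.99, 1267.23], [0.0, 0.0, 0.0, 1.0]]
side 520.4745306789417 [[-0.82, -0.33, 0.47, -215.13], [-0.57, 0.46, -0.68, 1169.57], [0.01, -0.83, -0.56, 1054.16], [0.0, 0.0, 0.0, 1.0]]
{'time': 0.1, 'joint_positions': array([-1.32099666e+00,  3.42648717e-01,  1.52492750e+00,  1.16022612e-05,
        1.27540843e+00, -1.45971547e-01]), 'dq': array([-8.41700528e-05,  1.40061337e-04, -7.69878074e-04, -1.28587805e-03,
       -1.19081256e-03, -2.08236524e-04]), 'tau': array([ 1.53997247e-03, -4.32005453e+01, -2.44693083e+01,  7.19001819e-02,
        5.25545678e-02, -5.24329414e-05]), 'tool_pos': array([ 202.35184049, -484.07449361,  251.11458976]), 'tcp_rot': array([-3.14021707e+00, -2.13448009e-04,  3.95767684e-01]), 'contact_force': array([ 0.87479236, -0.65858622, -0.77944655]), 'moment': array([ 0.03225375, -0.0178407 , -0.00385574]), 'finger_force': 0.0, 'grip_width': 91.85156098437865} 25.0
```

View pics/top0.png

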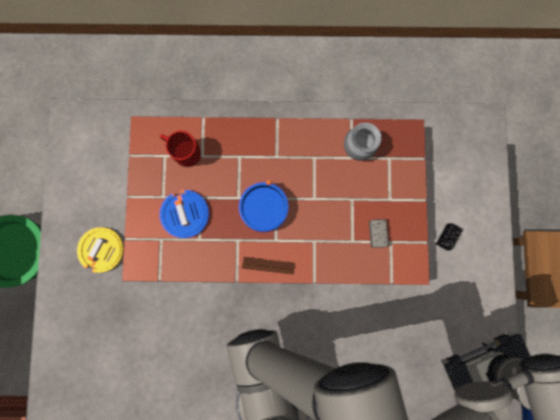

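View pics/side0.png

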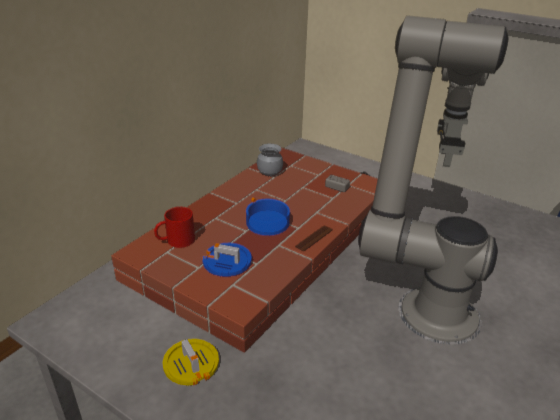

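Top view: the grey stone is at (378,233), with its black look-alike at (449,236). The blue tray is at (185,214), with its yellow look-alike at (100,250). The open blue box is at (264,207) with its key near (268,184). The mug is at (181,148), the lota at (363,141) and the comb at (268,265). By the description I choose the grey stone and the blue tray, and check both in one enlarged crop.

Run:
```python
from h import *
im=cv2.imread('pics/top0.png'); d=np.load('pics/top0.npy')
a=cv2.resize(im[172:256,150:300],None,fx=5,fy=5,interpolation=cv2.INTER_CUBIC)
b=cv2.resize(im[172:256,355:405],None,fx=5,fy=5,interpolation=cv2.INTER_CUBIC)
c=np.hstack([a,b])[:, :]; c=cv2.resize(c,(800,336)) ; cv2.imwrite('pics/crop0.png',c)
P=cloud('top',d)
hsv=cv2.cvtColor(im,cv2.COLOR_BGR2HSV)
def blob(mask,name):
    p=P[mask]; p=p[p[:,2]>0]; print(name,len(p),'med',np.median(p,0).round(1),'min',p.min(0).round(1),'max',p.max(0).round(1))
H,S,V=hsv[...,0],hsv[...,1],hsv[...,2]
v,u=np.mgrid[:420,:560]
blue=(H>100)&(H<130)&(S>120)
for n,u0,u1 in(('tray',150,212),('caddy',230,300)):
    m=blue&(u>u0)&(u<u1)&(v>170)&(v<250); blob(m,n)
    ys,xs=np.where(m); (cx,cy),r=cv2.minEnclosingCircle(np.stack([xs,ys],1).astype(np.float32)); print(cx,cy,r)
    for z in(117,150): print(w('top',cx,cy,z).round(1))
st=(S<70)&(u>362)&(u<395)&(v>212)&(v<255)&(P[...,2]>118); blob(st,'stone'); q=P[st][:,:2].astype(np.float32); print(cv2.minAreaRect(q))
org=((H<18)&(S>170)&(V>170)&(v>170)&(v<225)&(u>150)&(u<300))
n,l,s,c=cv2.connectedComponentsWithStats(org.astype(np.uint8)); print(s.tolist(),c.round(1).tolist())
```

```text
tray 1503 med [555.9 257.6 109.1] min [438.9   5.1 100.6] max [ 626.4  336.4 1267.2]
184.1182861328125 213.4569854736328 24.25208282470703
[559.9 265.3 117. ]
[556.4 257.9 150. ]
caddy 1852 med [582.9  35.1 106.3] min [438.9 -31.9  98.1] max [ 646.8  103.8 1267.2]
263.52630615234375 206.5 24.53151512145996
[582.8  35.4 117. ]
[578.6  34.5 150. ]
stone 433 med [ 508.5 -293.7  132.6] min [ 438.9 -320.4  119.1] max [ 546.1    5.1 1267.2]
((494.3565368652344, -154.34959411621094), (77.26382446289062, 328.6953430175781), 5.9417619705200195)
[[0, 0, 560, 420, 235186], [267, 181, 4, 3, 8], [177, 201, 4, 3, 6]] [[279.5, 209.5], [268.8, 181.6], [178.3, 202.0]]
```

View pics/crop0.png

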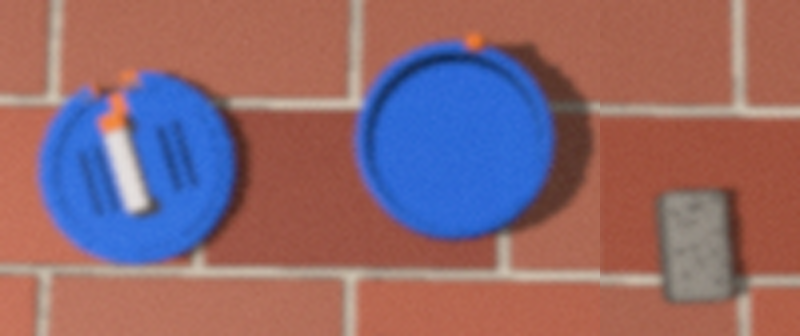

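The crop shows three things:
- **Tray:** blue, white bar with an orange band at its upper end, notch at about crop (113,83).
- **Box:** empty, orange key at crop (474,41).
- **Stone:** grey and pitted, at crop (697,247).

The choice is right. Next I get the poses more precisely.

```bash
cat >> h.py <<'E'
from scipy.optimize import least_squares
def cfit(p):
    f=lambda a:np.hypot(p[:,0]-a[0],p[:,1]-a[1])-a[2]
    return least_squares(f,[*p.mean(0)[:2],70],loss='soft_l1',f_scale=2).x
def outline(name,mask,z):
    c=max(cv2.findContours(mask.astype(np.uint8),0,1)[0],key=cv2.contourArea)[:,0]
    h=cv2.convexHull(c)[:,0]
    # densify the hull
    q=np.vstack([np.linspace(a,b,5)[:-1] for a,b in zip(h,np.roll(h,-1,0))])
    q=c
    return np.array([w(name,u,v,z) for u,v in q])
E
python3 - <<'E'
from h import *
for n in('top','side'):
    im=cv2.imread(f'pics/{n}0.png'); d=np.load(f'pics/{n}0.npy'); P=cloud(n,d); ok=d>0
    H,S,V=cv2.split(cv2.cvtColor(im,cv2.COLOR_BGR2HSV)); v,u=np.mgrid[:420,:560]
    X,Y,Z=P[...,0],P[...,1],P[...,2]
    near=lambda x,y,r:ok&(np.hypot(X-x,Y-y)<r)
    orange=(S>130)&(V>120)&(H<14)
    shelf=near(580,35,200)&(abs(Z-100)<15)&~(H>90)
    print(n,'shelf z',np.median(Z[shelf]))
    blue=(H>100)&(H<130)&(S>110)
    rim=near(580,35,85)&(Z>143)&(Z<158)&blue; print(' box rim',rim.sum(),np.median(Z[rim]),cfit(P[rim]).round(1))
    o=outline(n,near(580,35,90)&(blue|(Z>140)),150) ; print(' box outline@150',cfit(o).round(1))
    key=near(580,35,95)&(Z>151)&~blue; print(' key',key.sum(),P[key].mean(0).round(1),P[key].min(0).round(1),P[key].max(0).round(1))
    tb=near(558,262,90)&blue; o=outline(n,near(558,262,80)&(Z>108),117); print(' tray outline@117',cfit(o).round(1), np.median(Z[tb]))
    bar=near(558,262,60)&(Z>142)&(Z<165); 
    if bar.sum()>5: print(' bar',bar.sum(),P[bar].mean(0).round(1),cv2.minAreaRect(P[bar][:,:2].astype(np.float32)))
    st=near(500,-292,70)&(Z>120); print(' stone',st.sum(),P[st].mean(0).round(1),cv2.minAreaRect(P[st][:,:2].astype(np.float32)))
    st&=Z>128; print(' stone',st.sum(),P[st].mean(0).round(1),cv2.minAreaRect(P[st][:,:2].astype(np.float32)))
E
```

```text
top shelf z 99.10913356059177
 box rim 388 148.90310292991546 [579.2  34.5  65.3]
 box outline@150 [579.4  34.4  68.6]
 key 21 [642.4  17.5 159.5] [574.6 -34.4 152.2] [650.3  31.2 164.1]
 tray outline@117 [553.5 265.7  65.4] 109.08315535447628
 bar 159 [560.  265.2 152.7] ((559.9312744140625, 265.90240478515625), (71.1642837524414, 16.989877700805664), 19.614965438842773)
 stone 452 [ 508.7 -294.4  132.1] ((509.15399169921875, -295.8507080078125), (79.93936920166016, 45.43378829956055), 3.9357669353485107)
 stone 414 [ 508.9 -295.3  132.7] ((508.91046142578125, -295.7650146484375), (79.25135803222656, 45.15645217895508), 3.8245174884796143)
side shelf z 99.55981468563414
 box rim 272 148.1462489043185 [577.8  40.2  65.7]
 box outline@150 [563.3  66.5  93.2]
 key 23 [633.4  19.6 156.8] [562.7 -26.7 151.7] [652.   76.8 163.5]
 tray outline@117 [556.2 273.1  71.4] 110.60452068227409
 bar 169 [557.9 273.3 150.7] ((558.6541748046875, 271.346435546875), (73.26210021972656, 22.486309051513672), 17.781003952026367)
 stone 202 [ 504.1 -285.1  130.5] ((507.0975646972656, -292.4076232910156), (80.31183624267578, 55.281375885009766), 1.9763555526733398)
 stone 150 [ 506.3 -287.4  132.8] ((508.20599365234375, -290.5073547363281), (77.45646667480469, 55.82389450073242), 5.108855247497559)
```

Measured, with sizes and heights matching the given ones:

| Item | Position (mm) | Yaw (rad) |
|---|---|---|
| Stone | (509, -295.5) | 0.07 |
| Box | (579.3, 34.4) | about -0.18 |
| Tray | (559.5, 265.5) | about 0.34 |

I move above the stone first.

Emit:
step_arm(
  targets=[1,1,-0.16,0,0,0,0,1,1,-0.16,0,0,0,0],
)

```text
time: 0.35
tool_pos: [289.7, -429.9, 251.3]
tcp_rot: [-3.141, -0.0, 0.396]
contact_force: [0.4, -0.7, -0.2]
grip_width: 91.7
finger_force: 0.0
```

Emit:
step_arm(
  targets=[1,1,-0.16,0,0,0,0,1,1,-0.16,0,0,0,0],
)

```text
time: 0.6
tool_pos: [376.4, -376.1, 251.4]
tcp_rot: [-3.141, -0.0, 0.397]
contact_force: [0.2, -1.1, 0.6]
grip_width: 91.7
finger_force: 0.0
```

Emit:
step_arm(
  targets=[1,1,-0.16,0,0,0,0,1,1,-0.16,0,0,0,0],
)

```text
time: 0.85
tool_pos: [462.5, -322.7, 251.3]
tcp_rot: [-3.141, -0.0, 0.397]
contact_force: [-0.0, -1.4, 0.2]
grip_width: 92.0
finger_force: 0.0
```

Emit:
step_arm(
  targets=[1,0.56,-0.08,0.6,0,0,0.42,1,0.56,-0.08,0.6,0,0,0.42,1,0.56,-0.08,0.6,0,0,0.42],
)

```text
time: 1.23
tool_pos: [509.2, -294.3, 189.9]
tcp_rot: [-3.139, 0.003, 0.069]
contact_force: [0.1, 0.1, 0.4]
grip_width: 91.6
finger_force: 0.0
```

```bash
cat >> h.py <<'E'
def go(x,y,z,yaw):
    "print shares (tool axes) from the measured pose to a world goal, tool down"
    o=bot.get_obs(); p=o['tool_pos']; a=o['tcp_rot'][2]; dx,dy,dz=np.array([x,y,z])-p
    print('t',round(o['time'],2),'at',p.round(1),o['tcp_rot'].round(3),'grip',round(o['grip_width'],1),'F',o['contact_force'].round(1))
    print('share',np.round([(dx*np.cos(a)+dy*np.sin(a))/100,(dx*np.sin(a)-dy*np.cos(a))/100,-dz/100,-(yaw-a)/(np.pi/4)],3))
E
python3 - <<'E'
from h import *
go(509,-295.5,129,.068)
E
```

```text
t 1.23 at [ 509.2 -294.3  189.9] [-3.139e+00  3.000e-03  6.900e-02] grip 91.6 F [0.1 0.1 0.4]
share [-0.003  0.012  0.609  0.001]
```

Emit:
step_arm(
  targets=[1,0,0.01,0.4,0,0,0,1,0,0.01,0.6,0,0,0,1,0,0.01,0.61,0,0,0,0.4,0,0.01,0.61,0,0,0,0.3,0,0.01,0.61,0,0,0,0.3,0,0.01,0.61,0,0,0,0.3,0,0.01,0.61,0,0,0,0.3,0,0.01,0.61,0,0,0],
)

```text
time: 2.22
tool_pos: [509.4, -296.4, 130.9]
tcp_rot: [3.142, -0.0, 0.066]
contact_force: [0.3, 1.3, 0.2]
grip_width: 46.6
finger_force: 0.5
```

Emit:
step_arm(
  targets=[0,0,0,0,0,0,0,0,0,0,0,0,0,0,0,0,0,0,0,0,0,0,0,0,0,0,0,0],
)

```text
time: 2.72
tool_pos: [509.4, -296.4, 130.8]
tcp_rot: [-3.142, -0.0, 0.066]
contact_force: [0.1, 2.2, 2.4]
grip_width: 44.4
finger_force: 30.0
```

Emit:
step_arm(
  targets=[0,0,0,-0.3,0,0,0,0,0,0,-0.6,0,0,0,0,0,0,-0.9,0,0,0,0,0,0,-0.9,0,0,0],
)

```text
time: 3.22
tool_pos: [510.3, -297.3, 222.8]
tcp_rot: [3.138, -0.004, 0.066]
contact_force: [-0.2, -0.3, 0.3]
grip_width: 45.1
finger_force: 30.0
```

Run:
```python
from h import *
print(bot.get_obs()['finger_force'])
go(579.3,34.4,220,.068)
# key yaw, refined, from orange pixels seen in the top picture
im=cv2.imread('pics/top0.png').astype(int); b,g,r=im[...,0],im[...,1],im[...,2]
v,u=np.mgrid[:420,:560]
m=(r>170)&(r-b>90)&(r-g>60)
print(sorted(set(zip(*np.where(m&(u>255)&(u<285)&(v>174)&(v<192))))))
k=m&(u>255)&(u<285)&(v>174)&(v<190); print(k.sum(),u[k].mean(),v[k].mean(),w('top',u[k].mean(),v[k].mean(),158))
```

```text
29.999734461307526
t 3.23 at [ 510.3 -297.3  222.8] [ 3.138 -0.004  0.066] grip 45.1 F [-0.2 -0.3  0.3]
share [ 9.070e-01 -3.265e+00  2.800e-02 -3.000e-03]
[(np.int64(176), np.int64(256)), (np.int64(177), np.int64(282)), (np.int64(178), np.int64(259)), (np.int64(178), np.int64(268)), (np.int64(179), np.int64(266)), (np.int64(179), np.int64(267)), (np.int64(179), np.int64(268)), (np.int64(179), np.int64(269)), (np.int64(179), np.int64(270)), (np.int64(179), np.int64(283)), (np.int64(180), np.int64(266)), (np.int64(180), np.int64(267)), (np.int64(180), np.int64(268)), (np.int64(180), np.int64(269)), (np.int64(180), np.int64(270)), (np.int64(180), np.int64(271)), (np.int64(181), np.int64(266)), (np.int64(181), np.int64(267)), (np.int64(181), np.int64(268)), (np.int64(181), np.int64(269)), (np.int64(181), np.int64(270)), (np.int64(182), np.int64(267)), (np.int64(182), np.int64(268)), (np.int64(182), np.int64(269)), (np.int64(182), np.int64(270)), (np.int64(183), np.int64(267)), (np.int64(183), np.int64(268)), (np.int64(183), np.int64(269))]
28 268.4642857142857 180.17857142857142 [652.59746888  21.39744331 158.        ]
```

Emit:
step_arm(
  targets=[0,0.28,-1,0,0,0,0,0,0.28,-1,0,0,0,0],
)

```text
time: 3.48
tool_pos: [530.2, -193.1, 218.9]
tcp_rot: [-3.14, 0.002, 0.065]
contact_force: [1.1, -0.4, -0.1]
grip_width: 45.3
finger_force: 30.0
```

Emit:
step_arm(
  targets=[0,0.28,-1,0,0,0,0,0,0.28,-1,0,0,0,0],
)

```text
time: 3.72
tool_pos: [551.6, -90.8, 218.9]
tcp_rot: [-3.141, 0.002, 0.067]
contact_force: [0.8, 0.5, -0.8]
grip_width: 44.8
finger_force: 30.0
```

Emit:
step_arm(
  targets=[0,0.28,-1,0,0,0,0,0,0.28,-1,0,0,0,0],
)

```text
time: 3.98
tool_pos: [573.0, 10.8, 218.9]
tcp_rot: [-3.141, 0.002, 0.067]
contact_force: [0.9, -0.4, -0.6]
grip_width: 44.7
finger_force: 30.0
```

Emit:
step_arm(
  targets=[0,0.07,-0.26,0,0,0,0,0,0.07,-0.26,0,0,0,0,0,0.07,-0.26,0,0,0,0],
)

```text
time: 4.35
tool_pos: [578.2, 34.1, 219.6]
tcp_rot: [3.141, 0.002, 0.066]
contact_force: [0.3, -0.1, -1.2]
grip_width: 44.9
finger_force: 30.0
```

Run:
```python
from h import *
go(579.3,34.4,138,.068)
print(bot.get_obs()['finger_force'])
im,d=cap('side','side1'); cv2.imwrite('pics/side1c.png',cv2.resize(im[130:260,190:350],None,fx=4,fy=4,interpolation=cv2.INTER_CUBIC))
```

```text
t 4.35 at [578.2  34.1 219.6] [3.141e+00 2.000e-03 6.600e-02] grip 44.9 F [ 0.3 -0.1 -1.2]
share [ 0.011 -0.002  0.816 -0.003]
29.999817609786987
```

View pics/side1c.png

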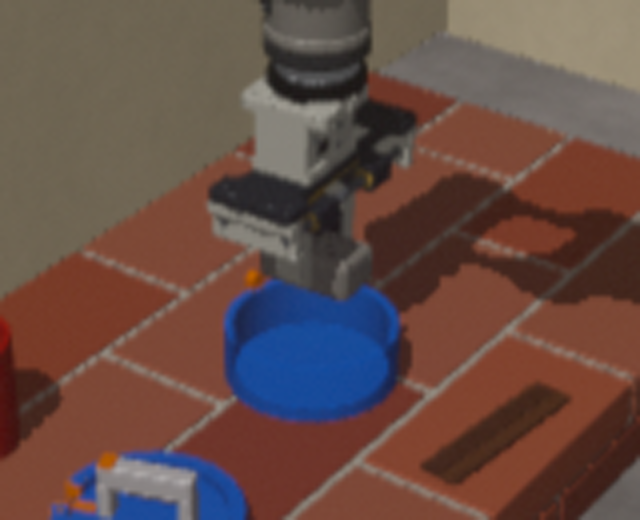

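The stone hangs between the fingers at crop (318,270), above the box with its floor at (310,360). I lower it.

Emit:
step_arm(
  targets=[0,0.01,0,0.3,0,0,0,0,0.01,0,0.6,0,0,0,0,0.01,0,0.75,0,0,0,0,0.01,0,0.8,0,0,0,0,0.01,0,0.82,0,0,0,0,0.01,0,0.83,0,0,0,0,0.01,0,0.83,0,0,0],
)

```text
time: 5.28
tool_pos: [580.0, 34.9, 138.3]
tcp_rot: [3.141, -0.001, 0.066]
contact_force: [0.2, -0.8, -0.9]
grip_width: 44.8
finger_force: 30.0
```

Emit:
step_arm(
  targets=[0,0,0,0.015,0,0,0,0,0,0,0.015,0,0,0,0.6,0,0,0.015,0,0,0,0.66,0,0,0.015,0,0,0,0.66,0,0,0.015,0,0,0,0.66,0,0,0.015,0,0,0],
)

```text
time: 6.02
tool_pos: [579.7, 34.8, 136.1]
tcp_rot: [3.142, 0.0, 0.066]
contact_force: [-1.4, -0.5, 0.4]
grip_width: 60.6
finger_force: 0.0
```

Emit:
step_arm(
  targets=[0.66,0,0,-0.2,0,0,0,0.66,0,0,-0.5,0,0,0,0.66,0,0,-0.9,0,0,0,0.8,0,0,-1,0,0,0,1,0,0,-1,0,0,0],
)

```text
time: 6.65
tool_pos: [579.7, 34.9, 236.2]
tcp_rot: [3.141, -0.001, 0.066]
contact_force: [0.4, 0.5, -0.2]
grip_width: 75.8
finger_force: 0.0
```

Emit:
step_arm(
  targets=[1,0,-1,0,0,0,-0.35,1,0,-1,0,0,0,-0.35,1,0,-1,0,0,0,-0.35],
)

```text
time: 7.02
tool_pos: [571.9, 137.0, 234.1]
tcp_rot: [-3.14, 0.003, 0.345]
contact_force: [-0.1, -0.2, -0.3]
grip_width: 91.4
finger_force: 0.0
```

Run:
```python
from h import *
go(559.5,265.5,260,.34)
im,d=cap('top','top1'); P=cloud('top',d); ok=d>0; X,Y,Z=P[...,0],P[...,1],P[...,2]
m=ok&(np.hypot(X-579,Y-34)<58)&(Z>125)&(Z<147); print(m.sum(),np.median(P[m],0),cv2.minAreaRect(P[m][:,:2].astype(np.float32)))
```

```text
t 7.03 at [571.9 137.  234.1] [-3.14e+00  3.00e-03  3.45e-01] grip 91.4 F [-0.1 -0.2 -0.3]
share [ 0.318 -1.252 -0.259  0.006]
381 [573.33717073  30.40624386 138.49813329] ((579.759521484375, 32.1160774230957), (80.97151947021484, 42.894569396972656), 0.6963645815849304)
```

The stone lies flat in the box near its axis (top at z of about 139). I go over the tray handle.

Emit:
step_arm(
  targets=[1,0.16,-0.63,0,0,0,0,1,0.32,-1,0,0,0,0,1,0.32,-1,0,0,0,0],
)

```text
time: 7.45
tool_pos: [569.6, 240.8, 234.8]
tcp_rot: [-3.141, 0.002, 0.342]
contact_force: [-0.0, 0.3, -0.3]
grip_width: 92.0
finger_force: 0.0
```

Emit:
step_arm(
  targets=[1,0,-0.25,0.3,0,0,0,1,0,-0.25,0.4,0,0,0,1,0,-0.25,0.4,0,0,0],
)

```text
time: 7.82
tool_pos: [561.6, 261.3, 195.3]
tcp_rot: [3.141, 0.002, 0.339]
contact_force: [-1.0, -0.2, 0.4]
grip_width: 91.8
finger_force: 0.0
```

Run:
```python
from h import *
go(560,265.5,150,.34)
im,d=cap('side','side2'); cv2.imwrite('pics/side2c.png',cv2.resize(im[160:290,180:320],None,fx=4,fy=4,interpolation=cv2.INTER_CUBIC))
d=np.load('pics/top0.npy')
P=cloud('top',d); X,Y,Z=P[...,0],P[...,1],P[...,2]
m=(d>0)&(np.hypot(X-560,Y-265)<60)&(Z>147)&(Z<165); q=P[m]; c,_,vt=np.linalg.svd(q[:,:2]-q[:,:2].mean(0)); print(m.sum(),q.mean(0),np.arctan(vt[0,1]/vt[0,0]))
```

```text
t 7.83 at [561.6 261.3 195.3] [3.141e+00 2.000e-03 3.390e-01] grip 91.8 F [-1.  -0.2  0.4]
share [-0.002 -0.045  0.453 -0.001]
151 [560.03006845 265.53014234 153.10291262] 0.3341566091838065
```

View pics/side2c.png

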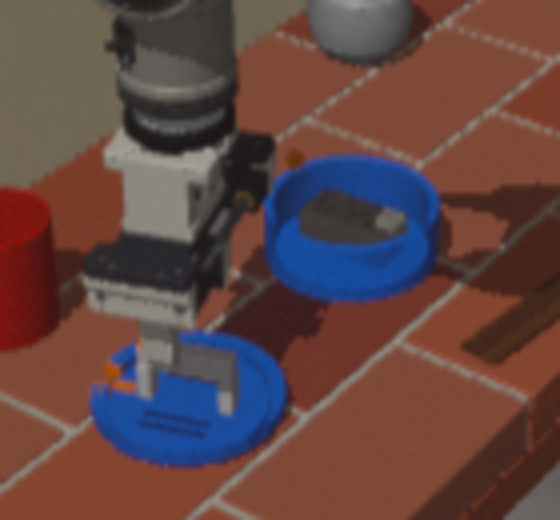

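The stone lies flat in the box (350,215) and the open fingers straddle the handle (190,370). I descend and grip, with the pads aligning the bar.

Emit:
step_arm(
  targets=[1,0,-0.045,0.2,0,0,0,1,0,-0.045,0.4,0,0,0,1,0,-0.045,0.45,0,0,0,1,0,-0.045,0.45,0,0,0,0.4,0,-0.045,0.45,0,0,0,0.3,0,-0.045,0.45,0,0,0,0.2,0,-0.045,0.45,0,0,0,0.2,0,-0.045,0.45,0,0,0],
)

```text
time: 8.88
tool_pos: [560.0, 267.4, 151.3]
tcp_rot: [3.141, -0.0, 0.341]
contact_force: [-0.8, 0.2, 1.2]
grip_width: 56.4
finger_force: 0.0
```

Emit:
step_arm(
  targets=[0,0,0,0,0,0,0,0,0,0,0,0,0,0,0,0,0,0,0,0,0,0,0,0,0,0,0,0,0,0,0,0,0,0,0],
)

```text
time: 9.5
tool_pos: [560.0, 267.5, 151.2]
tcp_rot: [-3.142, 0.0, 0.341]
contact_force: [-0.3, 1.3, -0.4]
grip_width: 15.7
finger_force: 30.0
```

Gripped on the bar (width 15.7). I lift and carry it to above the box.

Emit:
step_arm(
  targets=[0,0,0,-0.1,0,0,0,0,0,0,-0.3,0,0,0,0,0,0,-0.6,0,0,0,0,0,0,-0.9,0,0,0,0,0,0,-1,0,0,0],
)

```text
time: 10.12
tool_pos: [560.6, 267.6, 253.6]
tcp_rot: [3.141, -0.004, 0.341]
contact_force: [0.2, 0.5, -2.0]
grip_width: 15.7
finger_force: 30.0
```

Emit:
step_arm(
  targets=[0,-0.08,0.3,0,0,0,0,0,-0.16,0.65,0,0,0,0,0,-0.26,1,0,0,0,0],
)

```text
time: 10.5
tool_pos: [568.5, 163.5, 250.3]
tcp_rot: [-3.141, 0.002, 0.341]
contact_force: [0.4, -0.2, -2.0]
grip_width: 15.7
finger_force: 30.0
```

Emit:
step_arm(
  targets=[0,-0.08,0.3,0,0,0,0,0,-0.16,0.65,0,0,0,0,0,-0.26,1,0,0,0,0],
)

```text
time: 10.88
tool_pos: [577.5, 60.4, 250.3]
tcp_rot: [-3.141, 0.001, 0.341]
contact_force: [0.0, 0.1, -1.2]
grip_width: 15.9
finger_force: 30.0
```

Emit:
step_arm(
  targets=[0,-0.08,0.26,0,0,0,0.2,0,-0.08,0.26,0,0,0,0.4,0,-0.08,0.26,0,0,0,0.66,0,-0.08,0.26,0,0,0,0.66,0,-0.08,0.26,0,0,0,0.66],
)

```text
time: 11.5
tool_pos: [578.8, 34.4, 250.8]
tcp_rot: [3.141, 0.001, -0.174]
contact_force: [0.6, 0.5, -3.1]
grip_width: 15.9
finger_force: 30.0
```

Run:
```python
from h import *
go(579.3,34.4,220,-.18)
print(bot.get_obs()['finger_force'])
a,d=cap('side','side3');b,_=cap('top','top3')
A=cv2.resize(a[120:250,200:330],None,fx=3,fy=3,interpolation=cv2.INTER_CUBIC)
B=cv2.resize(b[165:243,225:303],(390,390),interpolation=cv2.INTER_CUBIC); cv2.imwrite('pics/c3.png',np.hstack([A,B]))
```

```text
t 11.5 at [578.8  34.4 250.8] [ 3.141e+00  1.000e-03 -1.740e-01] grip 15.9 F [ 0.6  0.5 -3.1]
share [ 0.005 -0.001  0.308  0.007]
29.984983205795288
```

View pics/c3.png

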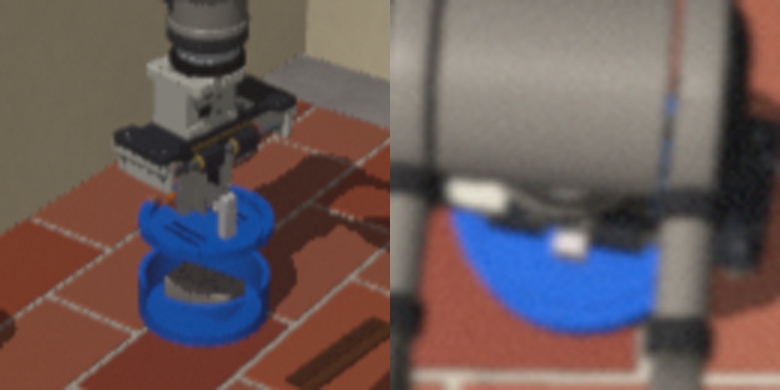

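The tray hangs level at (205,225), above the box with the stone (205,295). I fit cylinder outlines in both cameras to compare the tray and box axes.

```bash
cat >> h.py <<'E'
t_=np.linspace(0,2*np.pi,120,endpoint=False)
def fitcyl(name,tag,x,y,z0,z1,r=70,win=20):
    "axis x,y of an upright blue cylinder, from its silhouette"
    im=cv2.imread(f'pics/{tag}.png'); H,S,V=cv2.split(cv2.cvtColor(im,cv2.COLOR_BGR2HSV))
    m=((H>100)&(H<130)&(S>130)&(V>60)).astype(np.uint8)
    i=bot.camera_info(name); K=np.array([[i['fx'],0,i['cx']],[0,i['fy'],i['cy']],[0,0,1]]); C=i['camera_from_world']
    def hull(a):
        P=np.vstack([np.c_[a[0]+r*np.cos(t_),a[1]+r*np.sin(t_),0*t_+z] for z in(z0,z1)])
        q=(P@C[:3,:3].T+C[:3,3])@K.T; return cv2.convexHull((q[:,:2]/q[:,2:]).astype(np.float32))
    c=np.vstack(cv2.findContours(m,cv2.RETR_EXTERNAL,cv2.CHAIN_APPROX_NONE)[0])[:,0].astype(float)
    D=lambda a,c:np.array([cv2.pointPolygonTest(hull(a),tuple(p),True) for p in c])
    c=c[abs(D([x,y],c)-.5)<6]
    f=least_squares(lambda a:D(a,c)-.5,[x,y],loss='soft_l1',f_scale=.5,diff_step=1e-4,x_scale=100)
    res=D(f.x,c)-.5; print(name,tag,'xy',f.x.round(1),'n',len(c),'inl',(abs(res)<.7).sum()); return f.x
E
python3 - <<'E'
from h import *
for n in('side','top'):
    fitcyl(n,n+'0',579,34.4,100,150)
    fitcyl(n,n+'0',559,265,105,117)
    fitcyl(n,n+'3',579,34.4,204.6,216.6)
E
```

```text
side side0 xy [579.7  37.8] n 121 inl 63
side side0 xy [557.7 270.4] n 137 inl 82
side side3 xy [575.1  40.5] n 66 inl 35
top top0 xy [579.8  34.7] n 136 inl 72
top top0 xy [560.1 265.9] n 133 inl 96
top top3 xy [577.2  32.1] n 61 inl 44
```

Emit:
step_arm(
  targets=[0,0.02,-0.016,0.1,0,0,0.01,0,0.02,-0.016,0.2,0,0,0.01,0,0.02,-0.016,0.28,0,0,0.01,0,0.02,-0.016,0.31,0,0,0.01,0,0.02,-0.016,0.31,0,0,0.01,0,0.02,-0.016,0.31,0,0,0.01],
)

```text
time: 12.35
tool_pos: [581.4, 35.5, 220.5]
tcp_rot: [-3.142, -0.001, -0.185]
contact_force: [-1.2, -0.6, -1.3]
grip_width: 15.8
finger_force: 30.0
```

Run:
```python
from h import *
go(579.8,36,196,-.185)
a,d=cap('side','side4');b,_=cap('top','top4')
z=bot.get_obs()['tool_pos'][2]-51.2
for n in('side','top'): fitcyl(n,n+'4',579,36,z+5,z+17)
im=cv2.imread('pics/side0.png').astype(int); v,u=np.mgrid[:420,:560]
for im in (im,a.astype(int)):
    B,G,R=cv2.split(im.astype(np.int32)); m=(R-B>70)&(R-G>40)&(R>150)&(abs(u-253)<14)&(abs(v-200)<16)
    n,l,s,c=cv2.connectedComponentsWithStats(m.astype(np.uint8)); print(s[1:].tolist(),c[1:].round(1).tolist(),[w('side',*q,158).round(1).tolist() for q in c[1:]])
A=cv2.resize(a[165:240,225:315],None,fx=8,fy=8,interpolation=cv2.INTER_CUBIC); cv2.imwrite('pics/c4.png',A)
```

```text
t 12.35 at [581.4  35.5 220.5] [-3.142e+00 -1.000e-03 -1.850e-01] grip 15.8 F [-1.2 -0.6 -1.3]
share [-0.017 -0.002  0.245 -0.   ]
side side4 xy [572.9  46.3] n 65 inl 20
top top4 xy [578.9  33. ] n 58 inl 43
[[252, 198, 2, 3, 5]] [[252.4, 198.8]] [[648.7, 25.3, 158.0]]
[] [] []
```

View pics/c4.png

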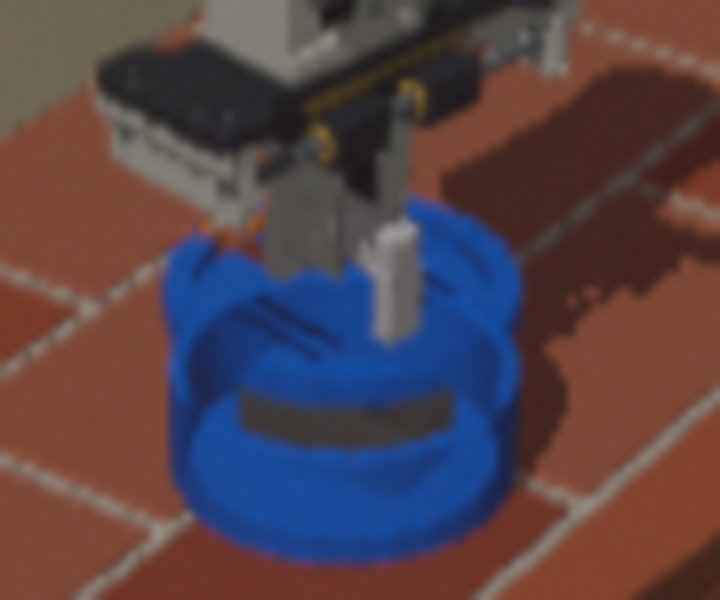

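The tray sits just above the box, edges within about 1 mm in this view: tray 163–522, box 170–520 in crop columns. I lower it to just over the rim and watch the force.

Emit:
step_arm(
  targets=[0,0.002,-0.006,0.05,0,0,0,0,0.002,-0.006,0.1,0,0,0,0,0.002,-0.006,0.14,0,0,0,0,0.002,-0.006,0.17,0,0,0,0,0.002,-0.006,0.17,0,0,0],
)

```text
time: 13.08
tool_pos: [581.4, 36.1, 202.9]
tcp_rot: [3.141, 0.001, -0.185]
contact_force: [0.6, -0.1, -2.3]
grip_width: 15.4
finger_force: 30.0
```

Emit:
step_arm(
  targets=[0,0,0,0.01,0,0,0,0,0,0,0.02,0,0,0,0,0,0,0.03,0,0,0,0,0,0,0.03,0,0,0],
)

```text
time: 13.58
tool_pos: [581.5, 36.1, 200.8]
tcp_rot: [3.142, -0.001, -0.185]
contact_force: [-2.9, -0.1, 2.8]
grip_width: 15.5
finger_force: 30.0
```

Light contact pushing toward -x, so the foot touches the far edge. I shift about 1.5 mm back and go on.

Emit:
step_arm(
  targets=[0,-0.015,0,-0.01,0,0,0,0,-0.015,0,0.0,0,0,0,0,-0.015,0,0.01,0,0,0,0,-0.015,0,0.01,0,0,0],
)

```text
time: 14.08
tool_pos: [580.0, 36.4, 198.8]
tcp_rot: [3.141, 0.001, -0.185]
contact_force: [-0.3, -0.8, -1.1]
grip_width: 15.4
finger_force: 30.0
```

Emit:
step_arm(
  targets=[0,0,0,0.01,0,0,0,0,0,0,0.01,0,0,0],
)

```text
time: 14.32
tool_pos: [580.0, 36.4, 198.0]
tcp_rot: [3.141, 0.0, -0.185]
contact_force: [-0.1, 0.3, -2.0]
grip_width: 15.9
finger_force: 30.0
```

It slips in freely now. Home should be at a TCP height of about 196.

Emit:
step_arm(
  targets=[0,0,0,0.01,0,0,0,0,0,0,0.015,0,0,0,0,0,0,0.015,0,0,0],
)

```text
time: 14.7
tool_pos: [580.0, 36.4, 196.7]
tcp_rot: [3.141, 0.0, -0.185]
contact_force: [-0.6, 0.6, -1.8]
grip_width: 15.8
finger_force: 30.0
```

Emit:
step_arm(
  targets=[0,0,0,0.007,0,0,0,0,0,0,0.007,0,0,0,0,0,0,0.007,0,0,0],
)

```text
time: 15.08
tool_pos: [580.1, 36.4, 196.1]
tcp_rot: [3.142, -0.0, -0.185]
contact_force: [0.7, -0.6, -1.1]
grip_width: 15.8
finger_force: 30.0
```

Emit:
step_arm(
  targets=[0,0,0,0.006,0,0,0,0,0,0,0.01,0,0,0,0,0,0,0.01,0,0,0],
)

```text
time: 15.45
tool_pos: [580.2, 36.4, 196.1]
tcp_rot: [3.142, -0.001, -0.185]
contact_force: [-2.9, 0.2, 5.6]
grip_width: 16.0
finger_force: 30.0
```

It stops at TCP z 196.1, the expected home height, with about 7 N. I release slowly and lift away.

Emit:
step_arm(
  targets=[0.3,0,0,0.005,0,0,0,0.5,0,0,0.005,0,0,0,0.6,0,0,0.005,0,0,0,0.6,0,0,0.005,0,0,0,0.6,0,0,0.005,0,0,0],
)

```text
time: 16.08
tool_pos: [580.1, 36.4, 194.4]
tcp_rot: [3.142, 0.0, -0.185]
contact_force: [0.1, -0.3, -0.6]
grip_width: 54.5
finger_force: 0.0
```

Emit:
step_arm(
  targets=[0.6,0,0,-0.1,0,0,0,0.6,0,0,-0.3,0,0,0,0.6,0,0,-0.7,0,0,0,0.6,0,0,-1,0,0,0],
)

```text
time: 16.58
tool_pos: [580.3, 36.4, 297.0]
tcp_rot: [-3.141, -0.002, -0.185]
contact_force: [0.1, -0.6, -0.3]
grip_width: 55.2
finger_force: 0.0
```

Emit:
step_arm(
  targets=[0.6,0,0.5,0,0,0,0,0.6,0,1,0,0,0,0,0.6,0,1,0,0,0,0],
)

```text
time: 16.95
tool_pos: [561.2, -64.8, 295.4]
tcp_rot: [3.141, -0.001, -0.19]
contact_force: [0.1, 0.2, -0.5]
grip_width: 54.8
finger_force: 0.0
```

Emit:
step_arm(
  targets=[0.6,0,0.5,0,0,0,0,0.6,0,1,0,0,0,0,0.6,0,1,0,0,0,0],
)

```text
time: 17.32
tool_pos: [542.9, -162.4, 294.9]
tcp_rot: [3.141, -0.0, -0.189]
contact_force: [-0.6, 1.3, 0.5]
grip_width: 55.1
finger_force: 0.0
```

Run:
```python
from h import *
a,d0=cap('side','side5');b,d=cap('top','top5')
for n in('side','top'): fitcyl(n,n+'5',579.8,36,100,162)
P=cloud('top',d); X,Y,Z=P[...,0],P[...,1],P[...,2]
m=(d>0)&(np.hypot(X-580,Y-35)<50)&(Z>188)&(Z<210); q=P[m]; vt=np.linalg.svd(q[:,:2]-q[:,:2].mean(0))[2]; print('bar',m.sum(),q.mean(0).round(1),np.median(q[:,2]),np.arctan(vt[0,1]/vt[0,0]))
m=(d>0)&(np.hypot(X-580,Y-35)<68)&(Z>155)&(Z<172); q=P[m]; A=np.c_[q[:,:2]-[580,35],np.ones(len(q))]; print('plane',np.linalg.lstsq(A,q[:,2],rcond=None)[0].round(4))
A=cv2.resize(a[165:240,225:315],(480,400),interpolation=cv2.INTER_CUBIC);B=cv2.resize(b[170:240,230:300],(400,400),interpolation=cv2.INTER_CUBIC); cv2.imwrite('pics/c5.png',np.hstack([A,B])[:,80:])
```

```text
side side5 xy [580.3  37. ] n 122 inl 73
top top5 xy [580.6  35. ] n 134 inl 104
bar 162 [579.8  34.6 197.8] 197.92200191083475 -0.1881327520108205
plane [-3.700000e-03 -2.100000e-03  1.603238e+02]
```

View pics/c5.png

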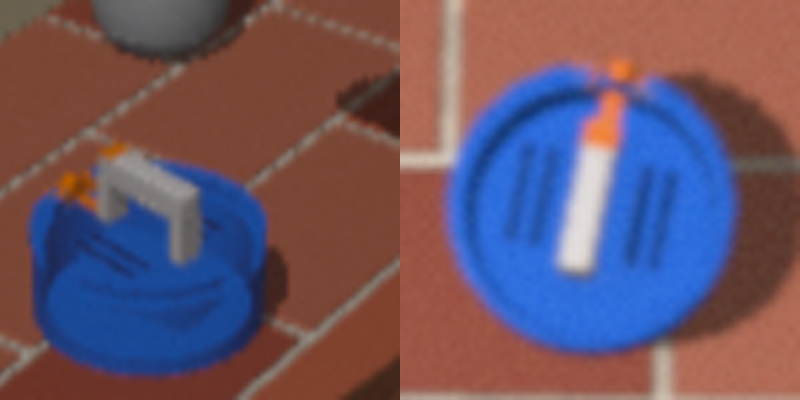

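The tray is home: the key shows in the notch at (622,72) of the right half. The bar top is at 197.9, which is 199 less the same 1 mm depth bias seen before, and tilt is about 0.004. The lota stands in place at the top left. The gripper is clear, so I hand in.

```bash
python3 -c "
from plant import bot
print(bot.close_job())"
```

```text
the job is handed in; nothing more can be done
None
```

The stone lies in the blue box and the tray is stacked home and level with its notch over the key; the gripper is clear, and I handed the job in at about 17 s with no verdict returned.

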